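Dry run of a hand-operated well sampler

TASK

Make a dry run of the hand-operated sampler: take the carrier by its upright knob and slide it until the square well is under the needle, pause there for a second, then slide it on until the wide round well is under the needle and leave it there. Then take the piston squarely by its head and draw it straight up, without forcing it sideways, out of the clear barrel by 30 mm, until the dark ring on its rod is level with the barrel's rim, and finish while still holding it there in the gripper. Leave the carrier at the round well, and the things standing around where they are.

Things in the scene. Friction and masses are not known exactly. Their poses are not given: they have to be found in the camera images.
- stand: the sampler's fixed stand: grey base, x -115 to 165 mm, y -80 to 80 mm, 12 mm high. Origin on the worktop; x points from the knob to the column, y left, z up. A steel column at x = 146 mm, top 122 mm high, has an arm 89 to 113 mm above the worktop that holds an upright clear barrel, 24 mm across, at x = 40 mm, y = 0; rim 154 mm above the worktop
- saddle (a joint): position (m) of the grey carrier along the stand's x on crossed slides, 0 mid-travel, -0.035 to 0.035; about 2.5 N friction plus 8 N per m/s; stays where it is left, cannot turn
- carrier (a joint): the same along the stand's y, -0.035 to 0.035, like friction. x and y can be moved at once
- needle_tip (a point): lower tip of the fixed steel needle under the barrel, on the barrel's axis, 66 mm above the worktop and 6 mm above the white well plate
- square_well (a point): centre of the mouth of the square well (17 mm wide) in the white well plate (84 mm square, top 60 mm above the worktop) on the carrier; at the far left corner of its four wells
- round_well (a point): centre of the mouth of the wide round well (18 mm across) in the same plate; at the near right corner, 38 mm nearer the knob and 38 mm further right than the square well. The other two wells are small, 7 mm across
- carrier_knob (a point): grip point of the carrier's upright black round knob (22 mm across, from 54 to 86 mm above the worktop, on a thinner neck; carrier surface 46 mm high round it). The point lies on its axis, 81 mm above the worktop, 5 mm below its top. The knob is rigid with the carrier and the wells
- piston: the loose piston, 0.12 kg (varies): a round steel rod 14 mm thick, 71 mm long, with a black round head 22 mm across, 42 mm tall on top. Origin at the foot's centre, z up along the rod; can turn about z. At the start the foot rests on the floor of the bore (15 mm wide, 60 mm deep), the head's underside 11 mm above the rim; falls back if let go
- piston_ring (a point): the dark ring (3 mm tall) round the piston's rod, its middle 30 mm above its foot; at the start it is inside the clear barrel, 30 mm below the rim
- piston_head (a point): grip point on the piston's axis in its head, 94 mm above the foot (head from 71 to 113 mm above the foot); 188 mm above the worktop at the start. Fingers closing off its centre press the rod against the bore's wall
- barrel_rim (a point): centre of the barrel's upper rim, 154 mm above the worktop; axes as the stand's
- cup: bystander, to be left alone: yellow-lidded specimen cup, 52 mm across, 62 mm tall; origin at the centre of its underside
- dropper: bystander, to be left alone: small dropper bottle, 25 mm across, 71 mm tall; origin at the centre of its underside
- tape: bystander, to be left alone: roll of tape lying flat, 53 mm across, 12 mm tall; origin at the centre of its underside
There are look-alikes about, which are no part of the job. There is more than one size of the piston; the job needs the smallest.

How it is judged:
By the outcome, as a careful person would: the job done as asked, in the order asked, and still so for the second after the job is handed in, while the arm keeps its last pose, push and grip.
It also fails if it takes over 50 s, if anything falls off the work surface, if the arm or the gripper's body presses on something with over 40 N, if the wrist force passes 120 N, or if a joint passes its speed limit or range.

ROBOT

A 6-joint arm with a two-finger parallel gripper is mounted at the origin on a cart in front of the work surface, level with it; the furniture and walls round the work are solid. World frame = base frame: x ahead of the robot, y to its left, z up, the work surface at z = 0. Lengths are in m, angles in degrees, forces in N, time in s.
With the tool pointing down it reaches from about 0.4 to 0.825 m from the base axis. Payload 7 kg.
Tool frame: the origin (TCP) lies on the centre line of the jaws, within the pads' length; the fingertips stand 11 mm ahead of it and the grasp point (between the pads) lies 8 mm behind it; z points along the fingers, y is the line along which they close (so a half turn about z gives the same grasp; the last joint's range is limited). The gripper opens to 88 mm and grips with 3 to 60 N. Pads are 19 mm wide; open, the fingers measure 130 mm over their backs; the gripper's body (78 mm by 193 mm) begins 47 mm behind the grasp point.
Start: joints at [91.908, 20.546, 0.682, 0, -70.136, -16.507], TCP at [0.17, 0.653, 0.238] pointing down, gripper open.
Joint ranges: [-176.03, 176.03], [-82.01, 121.73], [-58.28, 71.71], [-173.87, 95.51], [-174.79, -0.11], [-173.66, 173.66]. Speed limits (degrees/s): [136.94, 136.94, 172.46, 180, 180, 180].

INTERFACE

Orientations are given as [roll, pitch, yaw] about the fixed x, y, z axes, in that order (R = Rz(yaw) Ry(pitch) Rx(roll)).
In Python, from plant import r, capture, camera_model, job gives the robot as it stands.
- The arm moves only by the tool drive_tool, never from a script. Its argument "increments" is a list that holds one entry, the list of rows, each a list of 5 numbers: the gripper's target within -1 to 1 (fully open at 1, half-way at 0, shut at -1), then the shift along the tool's x, y, z scaled (see below), then the turn about the tool's z scaled (see below). In form: [[[gripper, tx, ty, tz, roll], ...]]. A call has 1 to 5 rows; each row is the pose to reach, as a shift and turn from the pose commanded when the call began, along the tool's axes at that moment, turning the shorter way round; what a row does not reach only later rows make up. The controller multiplies each number of a shift by 120 mm and each number of a turn by 360 degrees. A row lasts 1/8 s, in which the tool goes at most 62.5 mm and 10.7 degrees, less where a joint would pass 70% of its speed; a pose out of reach is approached as far as the arm can. A call with a number of a shift or a turn outside -1 to 1 is refused whole. A call with a gripper value outside its range is refused whole. The fingers move at their own pace and stop on an object; "squeeze" is the grip in N (left out, the last holds). Time passes only in rows, so rows that repeat a pose let the fingers close. It gives the time, the measured TCP pose, the force, the opening and the grip force at its end, in the units of the state.
- r.get_state(): the state, without advancing time (a new reading comes with each control period).
- capture(name): name is "side" or "top" or "wrist"; returns the picture (420x560x3 uint8, red, green, blue); there is no depth.
- camera_model(name): a dict with "camera_matrix" (3x3 intrinsics, pixels), "rvec" (rotation vector, rad) and "tvec" (3), from world to camera coordinates, as OpenCV has them. Camera axes: x right, y down, z forward; pixel columns grow to the right and rows downward; lengths in m; the calibration is good to about 2 mm. A picture is of the moment at which its call begins: read the wrist's pose just before it. camera_model takes no time and is no camera call; for the wrist camera it gives the pose at the moment of the call.
- job.close_job(): hands the job in; it is judged then, once.
The state is a dict: "time_s": time; "joints": joint angles; "qd": joint speeds; "joint_torque": joint torques, N m; "tcp_pos": TCP position; "eef_rot": TCP orientation; "contact_force": force on the tool from outside, world axes, zero at the start; "moment": the same for the moment, N m; "gripper_width": finger opening in m; "gripper_force": force on a finger pad.
Only numpy, scipy, OpenCV 4.12 (cv2) and the standard library are available. Lean on these libraries where they do the work, as an engineer would, in place of code of your own. Each camera call takes 0.05 s, during which the arm holds its last target. There are 200 camera calls.

## Working session

There is one attempt and no reset: what is moved stays moved. The work goes in short steps, Python scripts to look and compute and a tool call to move; the robot and the scene stay as the last step left them, time stands still between calls to the robot, and variables do not carry over. Pictures are saved under pics/ and viewed, at most 10 in all, crops included, and the job is handed in when it is done.

Besides the shell and the picture viewer there is one more tool, called after "Call:" in YAML: its name, and indented under it one key for each argument. drive_tool: Moves the arm, as the interface text tells. Its arguments: {"type":"object","properties":{"increments":{"type":"array"},"squeeze":{"type":"number"}},"required":["increments"]}

```bash
mkdir -p pics
cat > h.py <<'E'
import numpy as np, cv2
from plant import r, capture, camera_model, job
def save(n,f):
    m=camera_model(n); im=capture(n); cv2.imwrite('pics/'+f,im[:,:,::-1]); 
    return im,m
def ray(m,u,v):
    R=cv2.Rodrigues(np.array(m['rvec'],float))[0]; t=np.array(m['tvec'],float).ravel()
    d=R.T@np.linalg.inv(np.array(m['camera_matrix']))@[u,v,1.]
    return -R.T@t, d
def onz(m,u,v,z):
    c,d=ray(m,u,v); return c+d*(z-c[2])/d[2]
def proj(m,p):
    return cv2.projectPoints(np.array(p,float).reshape(-1,3),np.array(m['rvec'],float),np.array(m['tvec'],float),np.array(m['camera_matrix'],float),None)[0].reshape(-1,2)
E
python3 - <<'E'
from h import *
import pickle
a,ma=save('top','top0.png');b,mb=save('side','side0.png')
pickle.dump((ma,mb),open('cams.pkl','wb'))
for m in(ma,mb): print(ray(m,280,210), m['camera_matrix'])
s=r.get_state();print(s['time_s'],s['tcp_pos'],s['eef_rot'],s['contact_force'])
E
```

```text
(array([0.30077672, 0.01291063, 1.36259215]), array([ 0.21029138,  0.00868666, -0.97761703])) [[503.57663931   0.         282.18689269]
 [  0.         503.57663931 208.10719222]
 [  0.           0.           1.        ]]
(array([ 0.09856566, -0.71009854,  0.51633551]), array([ 0.49327789,  0.77377361, -0.39748557])) [[384.04330475   0.         278.50509203]
 [  0.         384.04330475 212.04314329]
 [  0.           0.           1.        ]]
0.1 [0.17002715 0.65280799 0.23671439] [ 1.79915588e+02 -7.17832845e-03 -1.46021361e+01] [-0.02358235  0.16719978 -0.17032915]
```

View pics/top0.png

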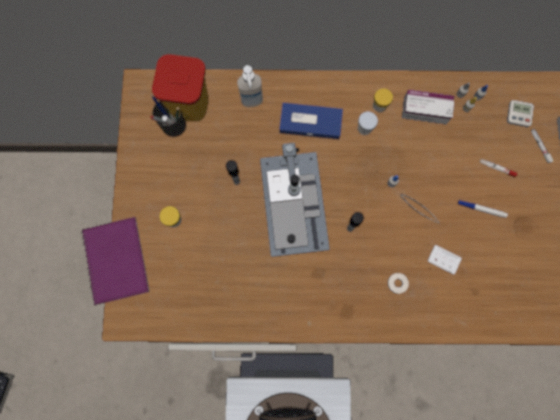

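View pics/side0.png

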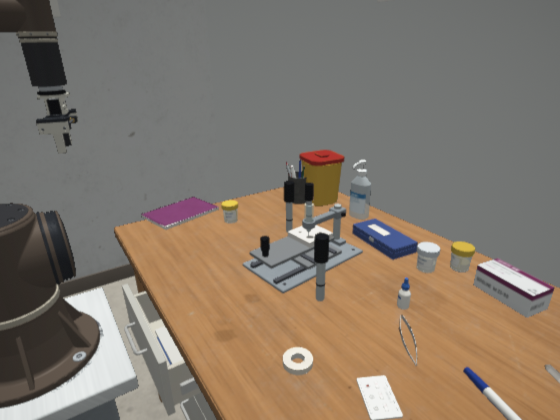

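The top view shows the stand at (295,205), with its knob at (291,239), column at (290,150) and a head over the barrel at (295,181). Look-alike pistons stand free at (233,168) and (356,219). In the side view the knob is at (265,243), the barrel piston's head at (309,190), and the look-alikes at (289,190) and (321,245). I'll check this in one close crop.

Run:
```python
import cv2,numpy as np
a=cv2.imread('pics/top0.png')[140:265,215:375];b=cv2.imread('pics/side0.png')[165:305,235:375]
a=cv2.resize(a,None,fx=4,fy=4,interpolation=cv2.INTER_CUBIC)[:, 60:460];b=cv2.resize(b,(400,400),interpolation=cv2.INTER_CUBIC)
o=np.zeros((500,800,3),np.uint8);o[:500,:400]=a;o[:400,400:]=b
cv2.imwrite('pics/c1.png',o)
```

```text
(no output)
```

View pics/c1.png

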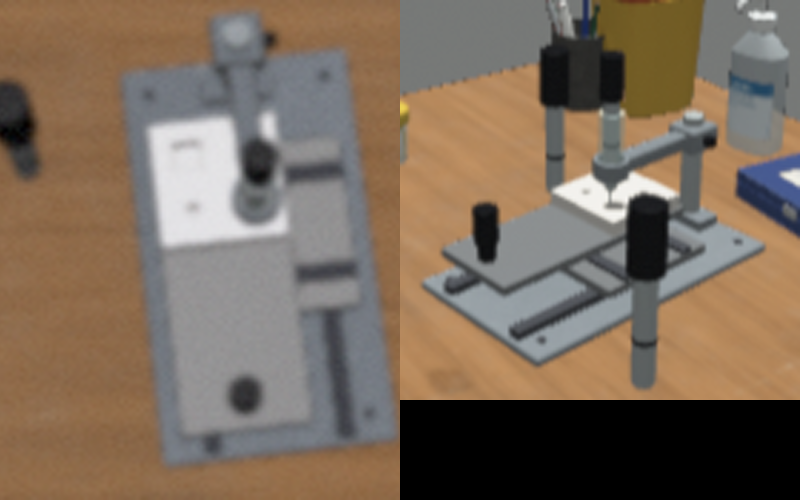

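The crop confirms the choice. The piston in the clear barrel has the thin short head at crop (258,160) / (612,75). The two free-standing look-alikes are bigger and on the table. The square well is at crop (187,145), a small well at (194,207), and the knob at (245,395).

Run:
```python
from h import *
import pickle
ma,mb=pickle.load(open('cams.pkl','rb'))
f=lambda x,y:(x/4+230,y/4+140)
C=np.array([onz(ma,*f(*p),.012)[:2] for p in[(122,75),(345,50),(395,437),(165,465)]])
print(C)
print([np.linalg.norm(C[i]-C[i-1]) for i in range(4)])
xd=(C[0]-C[3]+C[1]-C[2]);yaw=np.arctan2(xd[1],xd[0]);ex=np.array([np.cos(yaw),np.sin(yaw)]);ey=np.array([-ex[1],ex[0]])
O=C.mean(0)-.025*ex
print('yaw',np.degrees(yaw),'O',O)
S=lambda p:((p[:2]-O)@ex,(p[:2]-O)@ey)
print('piston',O+.04*ex)
for n,p,z in[('knobtop',(245,390),.086),('sq',(187,145),.06),('small',(194,207),.06),('head',(257,158),.207),('pBL',(160,248),.06),('pTL',(148,122),.06),('pTR',(277,113),.06),('pBR',(290,236),.06),('barrel',(256,200),.154)]:
    q=onz(ma,*f(*p),z);print(n,q,S(q))
```

```text
[[ 0.73791664  0.08113966]
 [ 0.75764825 -0.07536863]
 [ 0.48419129 -0.10766164]
 [ 0.46386388  0.04713853]]
[np.float64(0.2761539192919301), np.float64(0.15774720955954444), np.float64(0.27535712761011694), np.float64(0.15612910221160653)]
yaw 6.903939113316153 O [ 0.58608629 -0.01669315]
piston [ 0.62579625 -0.01188494]
knobtop [ 0.50356098 -0.00531068  0.086     ] (np.float64(-0.08055868729046105), np.float64(0.021219894955159718))
sq [0.67359492 0.03416279 0.06      ] (np.float64(0.09298725909884041), np.float64(0.03996820203980491))
small [0.63072248 0.02899601 0.06      ] (np.float64(0.04980461241797704), np.float64(0.03999236784757609))
head [ 0.62385602 -0.00995562  0.207     ] (np.float64(0.03830575011351687), np.float64(0.0021485600837485622))
pBL [0.6024656  0.05125975 0.06      ] (np.float64(0.024428829560388155), np.float64(0.06549130093116239))
pTL [0.68943822 0.06059968 0.06      ] (np.float64(0.1118935264216994), np.float64(0.06430895573463213))
pTR [ 0.6964947  -0.02620391  0.06      ] (np.float64(0.10846460554341365), np.float64(-0.022713460464561453))
pBR [ 0.61140777 -0.03501912  0.06      ] (np.float64(0.02293500740406405), np.float64(-0.021236868936537198))
barrel [ 0.61171455 -0.01049853  0.154     ] (np.float64(0.02618705899774068), np.float64(0.0030690528948928318))
```

Call:
drive_tool:
  increments:
    - [[1,0.2,0.23,-0.25,0],[1,0.4,0.46,-0.5,0],[1,0.6,0.7,-0.7,0],[1,0.8,0.92,-0.7,0]]

```text
time_s: 0.6
tcp_pos: [0.2359, 0.5217, 0.3236]
eef_rot: [-179.8, 0.0, -14.6]
contact_force: [0.2, -0.2, -0.3]
gripper_width: 0.0877
gripper_force: 0.0
```

Call:
drive_tool:
  increments:
    - [[1,0.27,0.31,0,0],[1,0.54,0.62,0,0],[1,0.81,0.92,0,0]]

```text
time_s: 0.98
tcp_pos: [0.3018, 0.3891, 0.3213]
eef_rot: [180.0, 0.0, -14.6]
contact_force: [0.4, -0.0, 0.1]
gripper_width: 0.0875
gripper_force: 0.0
```

Call:
drive_tool:
  increments:
    - [[1,0.27,0.31,0,0],[1,0.54,0.62,0,0],[1,0.81,0.92,0,0]]

```text
time_s: 1.35
tcp_pos: [0.3679, 0.2578, 0.3215]
eef_rot: [-180.0, 0.0, -14.6]
contact_force: [0.9, -0.2, 0.9]
gripper_width: 0.0876
gripper_force: 0.0
```

Call:
drive_tool:
  increments:
    - [[1,0.27,0.31,0,0],[1,0.54,0.62,0,-0.03],[1,0.81,0.92,0,-0.06]]

```text
time_s: 1.72
tcp_pos: [0.4317, 0.1321, 0.3215]
eef_rot: [-180.0, -0.0, 5.1]
contact_force: [-0.0, -0.5, 0.8]
gripper_width: 0.0876
gripper_force: 0.0
```

Call:
drive_tool:
  increments:
    - [[1,0.2,0.4,0,0],[1,0.4,0.8,0,0],[1,0.4,1.0,0,0],[1,0.4,1.0,0,0]]

```text
time_s: 2.22
tcp_pos: [0.4893, 0.0165, 0.321]
eef_rot: [180.0, 0.1, 4.6]
contact_force: [0.1, 0.2, -0.1]
gripper_width: 0.0876
gripper_force: 0.0
```

Run:
```python
from h import *
import pickle
a,m=save('wrist','w0.png');pickle.dump(m,open('w0.pkl','wb'))
s=r.get_state();print(s['time_s'],s['tcp_pos'],s['eef_rot'],ray(m,280,210))
print(proj(m,[[.5036,-.0053,.086],[.667,.033,.06],[.6238,-.0105,.207]]))
```

```text
2.275 [0.48917443 0.01739037 0.32118201] [1.79998246e+02 4.38086594e-02 4.68252578e+00] (array([0.55854892, 0.02267535, 0.46938238]), array([-0.25193767, -0.02524406, -0.96743934]))
[[297.39433141 176.2749094 ]
 [277.24638597  33.61879585]
 [328.60860515  44.46093404]]
```

View pics/w0.png

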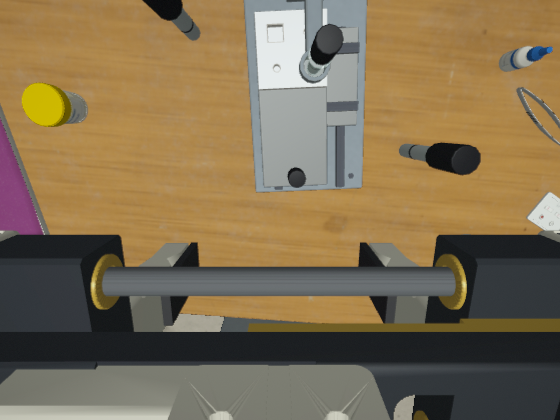

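The wrist view shows the knob at (297,177), matching the prediction. The square well is at (275,33), the small near-left well at (277,69), and the piston head top at about (329,39).

Run:
```python
from h import *
import pickle
m=pickle.load(open('w0.pkl','rb'))
im=cv2.imread('pics/w0.png')
c=im[0:200,235:375]
cv2.imwrite('pics/w0c.png',cv2.resize(c,None,fx=4,fy=4,interpolation=cv2.INTER_CUBIC)[:600])
hsv=cv2.cvtColor(im,cv2.COLOR_BGR2HSV)
blk=(hsv[...,2]<50).astype(np.uint8)
blk[210:]=0
n,l,st,ce=cv2.connectedComponentsWithStats(blk)
for i in range(1,n):
    if st[i][4]>40: print(st[i],ce[i])
```

```text
[143   0  39  20 540] [165.90185185   7.81666667]
[311  35  30  30 306] [320.38235294  53.80392157]
[ 426  143   54   31 1305] [452.91417625 157.4       ]
[288 168  15  12  52] [293.61538462 171.11538462]
```

View pics/w0c.png

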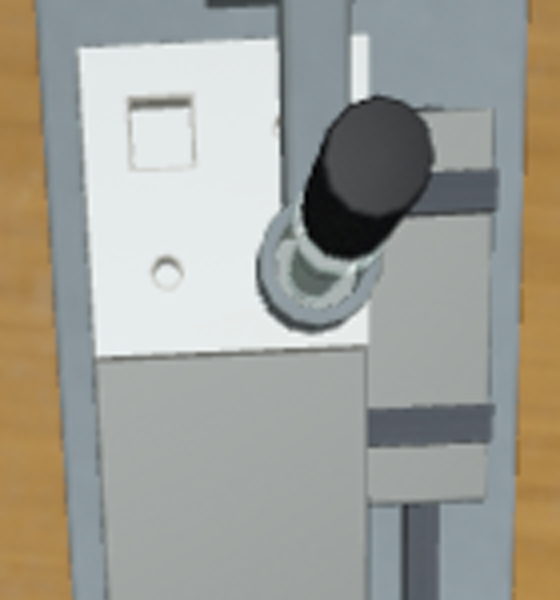

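Run:
```python
from h import *
import pickle
m=pickle.load(open('w0.pkl','rb'))
g=lambda x,y,z:onz(m,x/4+235-.4,y/4-.4,z)[:2]
P=[g(*p,.06) for p in[(78,48),(97,357),(368,346),(368,36)]]
sq=g(161.5,132,.06);sm=g(168,273,.06);hd=g(380,156,.207);kn=onz(m,297,177,.086)[:2]
print([np.linalg.norm(P[i]-P[i-1]) for i in range(4)])
pc=np.mean(P,0);xd=(P[0]-P[1]+P[3]-P[2]);yaw=np.arctan2(xd[1],xd[0]);print('yaw',np.degrees(yaw))
print('yaw2',np.degrees(np.arctan2(*(sq-sm)[::-1])), np.linalg.norm(sq-sm))
ex=np.array([np.cos(yaw),np.sin(yaw)]);ey=np.array([-ex[1],ex[0]])
print('pc',pc,'sq',sq,'sm',sm,'head',hd,'knob',kn)
for q in(sq,sm,kn,hd): print((q-pc)@ex,(q-pc)@ey)
for q in[(257,191),(363,187)]: print('basecorner',onz(m,*q,.012)[:2])
```

```text
[np.float64(0.08445758641365037), np.float64(0.0844387616289604), np.float64(0.08366217420961085), np.float64(0.08430000463708046)]
yaw 7.198562806575938
yaw2 7.416674761046655 0.03850141362488611
pc [0.65088506 0.01451636] sq [0.66786274 0.03576745] sm [0.62968344 0.03079753] head [ 0.62787783 -0.01075828] knob [ 0.50265942 -0.00489906]
0.019506799420484805 0.018956145767050063
-0.01899433523290662 0.018809580027572815
-0.14949021544998695 -0.0006884727380742767
-0.025993003747406974 -0.022192426059517323
basecorner [0.46600541 0.04754766]
basecorner [ 0.48489433 -0.10998627]
```

Run:
```python
from h import *
import pickle
m=pickle.load(open('w0.pkl','rb'));ma,_=pickle.load(open('cams.pkl','rb'))
print('foot',onz(m,405,151,0.005))
for z in(.1,.14,.18): print(z,onz(m,464,158,z)[:2],onz(ma,357,218,z)[:2])
s=r.get_state();p=s['tcp_pos'];y=np.radians(s['eef_rot'][2]);tx=np.array([np.cos(y),np.sin(y)]);ty=np.array([np.sin(y),-np.cos(y)])
d=np.array([.503,-.005])-p[:2];print(p,d@tx/.12,d@ty/.12,(7.2-s['eef_rot'][2])/360,'z',(p[2]-.073)/.12)
```

```text
foot [ 0.5420335  -0.16555387  0.005     ]
0.1 [ 0.54301151 -0.19781664] [ 0.5531946  -0.17279925]
0.14 [ 0.54469403 -0.17393981] [ 0.54519779 -0.1669158 ]
0.18 [ 0.54637656 -0.15006299] [ 0.53720097 -0.16103235]
[0.48917443 0.01739037 0.32118201] 0.09959664375449422 0.19536903055622093 0.006992983947074646 z 2.068183420623891
```

Call:
drive_tool:
  increments:
    - [[1,0.1,0.195,0.2,-0.007],[1,0.1,0.195,0.6,-0.007],[1,0.1,0.195,1.0,-0.007],[1,0.1,0.195,1.0,-0.007],[1,0.1,0.195,1.0,-0.007]]

```text
time_s: 2.9
tcp_pos: [0.5044, -0.0035, 0.2035]
eef_rot: [180.0, -0.1, 7.4]
contact_force: [0.7, 0.0, 0.9]
gripper_width: 0.0876
gripper_force: 0.0
```

Call:
drive_tool:
  increments:
    - [[1,-0.01,0.012,0.3,0],[1,-0.01,0.012,0.6,0],[1,-0.01,0.012,0.85,0],[1,-0.01,0.012,1.0,0],[1,-0.01,0.012,1.0,0]]

```text
time_s: 3.52
tcp_pos: [0.5031, -0.0053, 0.0825]
eef_rot: [180.0, -0.0, 7.4]
contact_force: [-0.7, -0.9, -0.1]
gripper_width: 0.0876
gripper_force: 0.0
```

Call:
drive_tool:
  increments:
    - [[1,0,0,0.08,0],[-0.6,0,0,0.08,0],[-1,0,0,0.08,0],[-1,0,0,0.08,0],[-1,0,0,0.08,0]]
  squeeze: 20

```text
time_s: 4.15
tcp_pos: [0.5024, -0.0058, 0.0722]
eef_rot: [-180.0, -0.0, 7.3]
contact_force: [-1.0, -0.5, -1.2]
gripper_width: 0.0531
gripper_force: 0.0
```

Call:
drive_tool:
  increments:
    - [[-1,0,0,0,0],[-1,0,0,0,0]]
  squeeze: 20

```text
time_s: 4.4
tcp_pos: [0.5023, -0.0058, 0.072]
eef_rot: [-180.0, -0.0, 7.3]
contact_force: [0.0, -0.2, -0.5]
gripper_width: 0.0334
gripper_force: 0.0
```

Call:
drive_tool:
  increments:
    - [[-1,0,0,0,0],[-1,0,0,0,0],[-1,0,0,0,0],[-1,0,0,0,0]]
  squeeze: 25

```text
time_s: 4.9
tcp_pos: [0.5022, -0.0057, 0.0719]
eef_rot: [-180.0, 0.0, 7.3]
contact_force: [-0.6, 1.1, -0.1]
gripper_width: 0.0214
gripper_force: 25.0
```

Run:
```python
from h import *
import pickle
a,m=save('wrist','w1.png');pickle.dump(m,open('w1.pkl','wb'))
b,_=save('side','s1.png')
o=np.zeros((420,800,3),np.uint8);o[:,:560]=a;o[:240,560:]=b[150:390,200:440];cv2.imwrite('pics/c2.png',o[:,:,::-1])
s=r.get_state();print(s['time_s'],s['tcp_pos'],s['eef_rot'],s['contact_force'],s['gripper_width'])
print(proj(m,[[.6265,-.011,.066],[.6676,.0357,.06],[.6265,-.011,.06]]))
```

```text
5.0 [ 0.50222039 -0.00575717  0.07194625] [-1.79997316e+02  7.80881188e-04  7.32098718e+00] [-0.4476234   0.97616026  1.06235765] 0.02126635940660785
[[ 327.93371032    3.38696625]
 [ 231.89701003 -118.34516176]
 [ 325.91226674    8.54562013]]
```

View pics/c2.png

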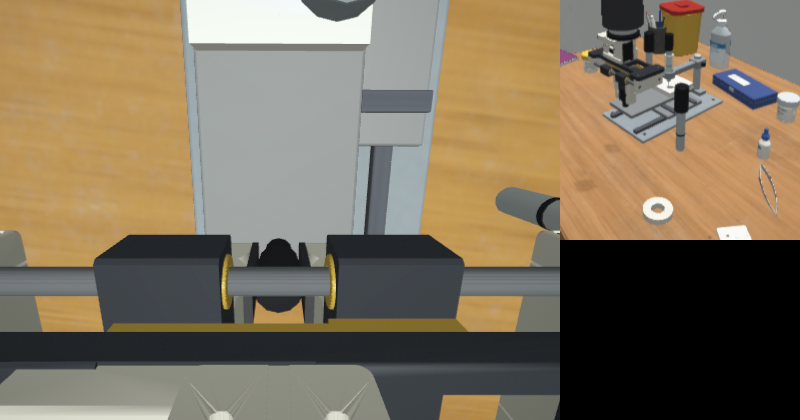

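The grip on the knob is good: opening 21 mm, knob at (278,275) between the pads. Next I slide to the square well: stand shift of −46 mm in x and −41 mm in y.

Call:
drive_tool:
  increments:
    - [[-1,-0.08,0.07,0,0],[-1,-0.16,0.14,0,0],[-1,-0.24,0.21,0,0],[-1,-0.32,0.28,0,0],[-1,-0.383,0.342,0,0]]

```text
time_s: 5.62
tcp_pos: [0.4612, -0.0531, 0.072]
eef_rot: [-180.0, -0.0, 7.3]
contact_force: [2.2, 3.5, -4.5]
gripper_width: 0.0213
gripper_force: 25.0
```

Call:
drive_tool:
  increments:
    - [[-1,0,0,0,0],[-1,0,0,0,0]]

```text
time_s: 5.88
tcp_pos: [0.4607, -0.0533, 0.0719]
eef_rot: [180.0, 0.1, 7.3]
contact_force: [-2.2, -2.6, 1.4]
gripper_width: 0.0216
gripper_force: 25.0
```

Run:
```python
from h import *
import pickle
s=r.get_state();print(s['time_s'],s['tcp_pos'],s['eef_rot'],s['contact_force'],s['gripper_width'])
d=s['tcp_pos'][:2]-np.array([.5022,-.00575]);y=np.radians(7.2);print('stand shift',d@[np.cos(y),np.sin(y)],d@[-np.sin(y),np.cos(y)])
a,m=save('wrist','w2.png');pickle.dump(m,open('w2.pkl','wb'))
t,mt=save('top','t2.png')
o=np.zeros((400,800,3),np.uint8);o[:300,:400]=a[0:300,80:480];o[:,400:]=cv2.resize(t[150:250,245:345],(400,400),interpolation=cv2.INTER_CUBIC);cv2.imwrite('pics/c3.png',o[:,:,::-1])
```

```text
5.875 [ 0.46069382 -0.05326299  0.07189628] [1.79950692e+02 1.36413296e-01 7.29180549e+00] [-2.19482298 -2.59178311  1.42170498] 0.02160590391783155
stand shift -0.04713384417386437 -0.041936227922774905
```

View pics/c3.png

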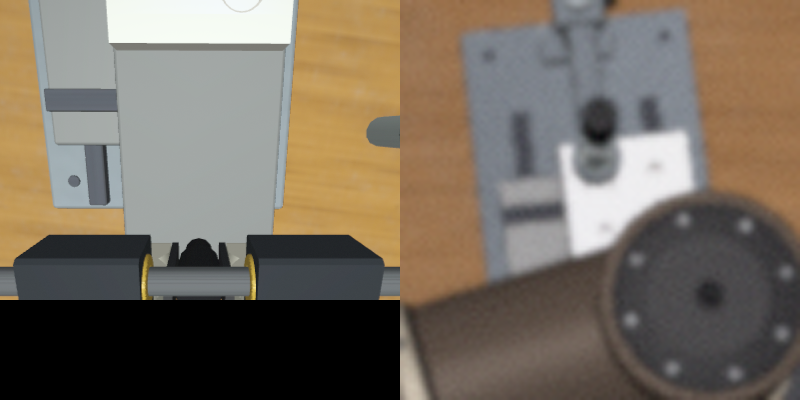

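The wrist view shows the round well edge at crop (242,0), so the near-right well is visible. The top crop shows the plate's far-left corner at (560,146) and small wells at (655,166) and (605,227), so the square well is hidden under the barrel (597,160).

Run:
```python
from h import *
import pickle
ma,_=pickle.load(open('cams.pkl','rb'))
O=np.array([.58609,-.01669])
for yaw in(6.9,7.2):
    y=np.radians(yaw);ex=np.array([np.cos(y),np.sin(y)]);ey=np.array([-ex[1],ex[0]])
    f=lambda u,v,z=.06:(lambda q:np.array([(q-O)@ex,(q-O)@ey]))(onz(ma,(u-400)/4+245-.4,v/4+150-.4,z)[:2])
    print('TL->sq',f(560,146)+[-.023,-.023],'TR->',f(690,130)+[-.023,.061],'BL',f(571,252)+[.061,-.023],'fr',f(655,166)+[0,.038],'nl',f(605,227)+[.038,0])
    print('head',f(600,117,.207))
```

```text
TL->sq [ 0.04046141 -0.00091728] TR-> [ 0.04175832 -0.00464409] BL [ 5.17161286e-02 -3.98447829e-05] fr [ 0.04269767 -0.00133097] nl [ 0.04302067 -0.00133641]
head [0.03980108 0.00113506]
TL->sq [ 0.04057616 -0.00124987] TR-> [ 0.04141372 -0.00498226] BL [5.18364744e-02 8.45050000e-06] fr [ 0.04249115 -0.00155399] nl [ 0.04301361 -0.00136268]
head [0.03980647 0.00092665]
```

Call:
drive_tool:
  increments:
    - [[-1,0,0,0,0],[-1,0,0,0,0],[-1,0,0,0,0],[-1,0,0,0,0],[-1,0,0,0,0]]

```text
time_s: 6.6
tcp_pos: [0.4618, -0.0523, 0.0719]
eef_rot: [-180.0, 0.0, 7.3]
contact_force: [-2.5, -3.2, 1.7]
gripper_width: 0.0212
gripper_force: 25.0
```

Call:
drive_tool:
  increments:
    - [[-1,0,0,0,0],[-1,0,0,0,0],[-1,0,0,0,0],[-1,0,0,0,0],[-1,0,0,0,0]]

```text
time_s: 7.22
tcp_pos: [0.4618, -0.0523, 0.0719]
eef_rot: [-180.0, 0.0, 7.3]
contact_force: [-2.2, -2.8, 0.8]
gripper_width: 0.0211
gripper_force: 25.0
```

Call:
drive_tool:
  increments:
    - [[-1,0.07,-0.07,0,0],[-1,0.14,-0.14,0,0],[-1,0.21,-0.21,0,0],[-1,0.27,-0.27,0,0],[-1,0.317,-0.32,0,0]]

```text
time_s: 7.85
tcp_pos: [0.4952, -0.0088, 0.0719]
eef_rot: [180.0, -0.0, 7.3]
contact_force: [-2.0, -2.6, 2.2]
gripper_width: 0.0215
gripper_force: 25.0
```

Call:
drive_tool:
  increments:
    - [[-1,0,0,0,0],[-1,0,0,0,0],[-1,0,0,0,0]]

```text
time_s: 8.22
tcp_pos: [0.4954, -0.009, 0.0721]
eef_rot: [-180.0, -0.1, 7.3]
contact_force: [2.3, 2.9, -4.0]
gripper_width: 0.0212
gripper_force: 25.0
```

Run:
```python
from h import *
import pickle
s=r.get_state();print(s['time_s'],s['tcp_pos'],s['eef_rot'],s['contact_force'],s['gripper_width'])
d=s['tcp_pos'][:2]-np.array([.5022,-.00575]);y=np.radians(7.2);print('stand shift',d@[np.cos(y),np.sin(y)],d@[-np.sin(y),np.cos(y)])
```

```text
8.225 [ 0.49541484 -0.00896755  0.07206869] [-1.79963354e+02 -9.37387903e-02  7.31891796e+00] [ 2.26161779  2.92346747 -3.96855392] 0.02121831637427616
stand shift -0.0071349201291572946 -0.002341773441807058
```

Call:
drive_tool:
  increments:
    - [[1,0,0,0,0],[1,0,0,0,0],[1,0,0,0,0],[1,0,0,0,0],[1,0,0,0,0]]

```text
time_s: 8.85
tcp_pos: [0.4947, -0.0095, 0.072]
eef_rot: [180.0, 0.0, 7.3]
contact_force: [0.3, -0.7, -0.5]
gripper_width: 0.0659
gripper_force: 0.0
```

Call:
drive_tool:
  increments:
    - [[1,0,0,-0.1,0],[1,0,0,-0.4,0],[1,0,0,-0.7,0],[1,0,0,-1,0]]

```text
time_s: 9.35
tcp_pos: [0.4946, -0.0095, 0.1941]
eef_rot: [-180.0, -0.0, 7.3]
contact_force: [0.8, 0.3, 0.2]
gripper_width: 0.0875
gripper_force: 0.0
```

Call:
drive_tool:
  increments:
    - [[1,0,0,-0.4,0],[1,0,0,-0.8,0],[1,0,0,-1,0],[1,0,0,-1,0]]

```text
time_s: 9.85
tcp_pos: [0.4954, -0.0093, 0.315]
eef_rot: [-180.0, -0.3, 7.3]
contact_force: [1.4, 0.2, 0.3]
gripper_width: 0.0881
gripper_force: 0.0
```

Run:
```python
from h import *
import pickle
s=r.get_state();print(s['time_s'],s['tcp_pos'],s['eef_rot'])
a,m=save('wrist','w3.png');pickle.dump(m,open('w3.pkl','wb'))
t,mt=save('top','t3.png')
cv2.imwrite('pics/c4.png',np.ascontiguousarray(np.hstack([cv2.resize(a[0:150,245:395],(600,600),interpolation=cv2.INTER_CUBIC)[:, :600]]))[:,:,::-1])
```

```text
9.85 [ 0.49543295 -0.009339    0.31498146] [-179.9567921    -0.28389693    7.32701342]
```

View pics/c4.png

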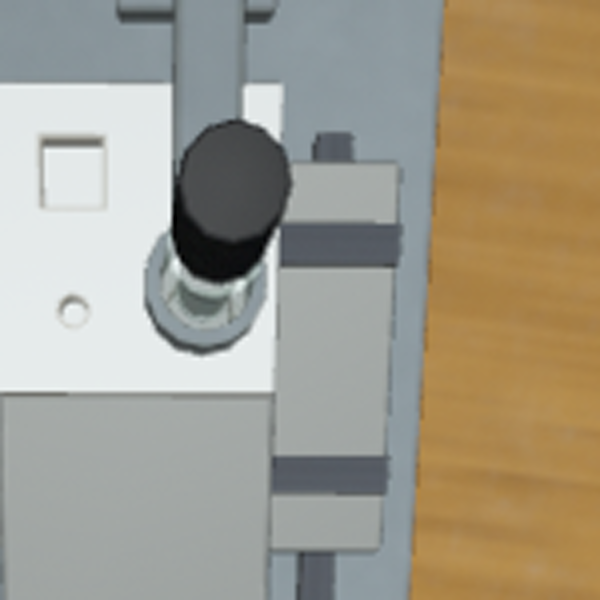

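The crop shows the square well at (73,174), the small well at (74,311), the piston head top centred at (236,181), and the collar at (206,295). The round well is hidden below the barrel.

Run:
```python
from h import *
import pickle
m=pickle.load(open('w3.pkl','rb'));mt,_=pickle.load(open('cams.pkl','rb'))
g=lambda x,y,z:onz(m,x/4+245-.4,y/4-.4,z)[:2]
sq=g(73.5,174,.06);sm=g(74,311,.06);hd=g(236,181.5,.207)
L,Rr,B=g(145,285,.113),g(268,285,.113),g(205,353,.113)
print('collar',L,Rr,B,np.linalg.norm(L-Rr))
v=sq-sm;print(np.degrees(np.arctan2(v[1],v[0])),np.linalg.norm(v))
y=np.radians(7.2);ex=np.array([np.cos(y),np.sin(y)]);ey=np.array([-ex[1],ex[0]])
for q in(sq-.038*ex-.038*ey, sm-.038*ey): print('round',q,'rel head',(q-hd)@ex,(q-hd)@ey)
print('head',hd, 'right edge y offset from head', (g(428,300,.012)-hd)@ey)
# left edge of base in full image
im=cv2.imread('pics/w3.png');row=im[75,200:300].astype(int);print([int(x) for x in row[:,0]-row[:,2]])
# top cam head blob
t=cv2.imread('pics/t3.png');b=(t[165:200,280:310].max(2)<60).astype(np.uint8);n,l,st,ce=cv2.connectedComponentsWithStats(b);print(st[1:]+[280,165,0,0,0],ce[1:]+[280,165])
```

```text
collar [0.62395559 0.00550355] [ 0.62804906 -0.02637787] [ 0.6094789  -0.01240774] 0.03214313536716865
6.850355492244075 0.03751184553667916
round [ 0.62745408 -0.01127263] rel head -0.00036162620240449007 -0.0005955840933533244
round [ 0.62791039 -0.01098426] rel head 0.00012722672687492083 -0.0003666714321744299
head [ 0.62773821 -0.01063642] right edge y offset from head -0.07958307057379016
[-95, -95, -96, -96, -95, -95, -93, -92, -94, -92, -91, -89, -90, -91, -91, -92, -92, -92, -94, -95, -93, -91, -88, -85, -85, -89, -89, -89, -88, -81, -75, -73, -70, -42, 12, 16, 17, 17, 17, 17, 18, 18, 17, 7, 5, 6, 5, 6, 6, 5, 6, 6, 6, 5, 5, 5, 5, 5, 5, 2, -9, -5, 0, 0, 0, -5, -2, 5, 6, 5, 6, 6, 6, 5, 5, 5, 5, 6, 5, 5, 5, 9, 13, 18, 18, 14, 6, 3, 8, 8, 8, 7, 6, 6, 6, 8, 9, 8, 7, 5]
[[298 165   9   3  22]
 [280 184   1   1   1]
 [280 195   9   5  21]] [[302.18181818 165.81818182]
 [280.         184.        ]
 [283.19047619 197.76190476]]
```

Call:
drive_tool:
  increments:
    - [[1,0.4,0.07,0,0],[1,0.8,0.15,0,0],[1,1.0,0.15,0,0],[1,1.0,0.15,0,0],[1,1.0,0.15,0,0]]

```text
time_s: 10.58
tcp_pos: [0.6152, -0.0121, 0.3109]
eef_rot: [180.0, 0.1, 7.3]
contact_force: [0.2, 0.3, 0.0]
gripper_width: 0.0875
gripper_force: 0.0
```

Call:
drive_tool:
  increments:
    - [[1,0.087,0,0,0],[1,0.087,0,0.2,0],[1,0.087,0,0.4,0],[1,0.087,0,0.6,0],[1,0.087,0,0.6,0]]

```text
time_s: 11.2
tcp_pos: [0.6254, -0.0107, 0.2386]
eef_rot: [180.0, 0.2, 7.3]
contact_force: [-0.0, -0.3, 0.4]
gripper_width: 0.0874
gripper_force: 0.0
```

Run:
```python
from h import *
s=r.get_state();p=s['tcp_pos'];print(p,s['eef_rot'],s['contact_force'])
y=np.radians(s['eef_rot'][2]);d=np.array([.627,-.0107])-p[:2]
print(d@[np.cos(y),np.sin(y)]/.12,d@[np.sin(y),-np.cos(y)]/.12,(p[2]-.180)/.12)
```

```text
[ 0.62537591 -0.01073554  0.23858921] [1.79992457e+02 1.73507612e-01 7.32073871e+00] [-0.02689834 -0.31007374  0.37872905]
0.013461487912622873 0.0014307908137229347 0.48824337612126034
```

Call:
drive_tool:
  increments:
    - [[1,0.013,0,0.2,0],[1,0.013,0,0.4,0],[0,0.013,0,0.488,0],[-0.2,0.013,0,0.488,0],[-0.3,0.013,0,0.488,0]]
  squeeze: 5

```text
time_s: 11.82
tcp_pos: [0.6287, -0.0104, 0.1828]
eef_rot: [180.0, -0.1, 7.3]
contact_force: [0.1, 0.4, -0.7]
gripper_width: 0.0628
gripper_force: 0.0
```

Call:
drive_tool:
  increments:
    - [[-0.3,0,0,0,0],[-0.3,0,0,0,0],[-0.3,0,0,0,0]]

```text
time_s: 12.2
tcp_pos: [0.628, -0.0105, 0.1817]
eef_rot: [-180.0, -0.0, 7.3]
contact_force: [-0.5, 0.7, -0.3]
gripper_width: 0.0339
gripper_force: 0.0
```

Run:
```python
from h import *
import pickle
s=r.get_state();p=s['tcp_pos'];print(p,s['eef_rot'],s['contact_force'],s['gripper_width'])
a,m=save('wrist','w4.png');b,_=save('side','s4.png')
o=np.zeros((420,800,3),np.uint8);o[:,:400]=cv2.resize(a[170:380,180:380],(400,420),interpolation=cv2.INTER_CUBIC);o[:400,400:]=cv2.resize(b[130:260,245:375],(400,400),interpolation=cv2.INTER_CUBIC);cv2.imwrite('pics/c5.png',o[:,:,::-1])
print(proj(m,[[.627,-.0107,.207]]))
```

```text
[ 0.62802485 -0.01046184  0.18166118] [-1.79997220e+02 -2.28169140e-02  7.31801576e+00] [-0.49856566  0.72430611 -0.29045399] 0.03385680186710694
[[279.90477022 294.09197815]]
```

View pics/c5.png

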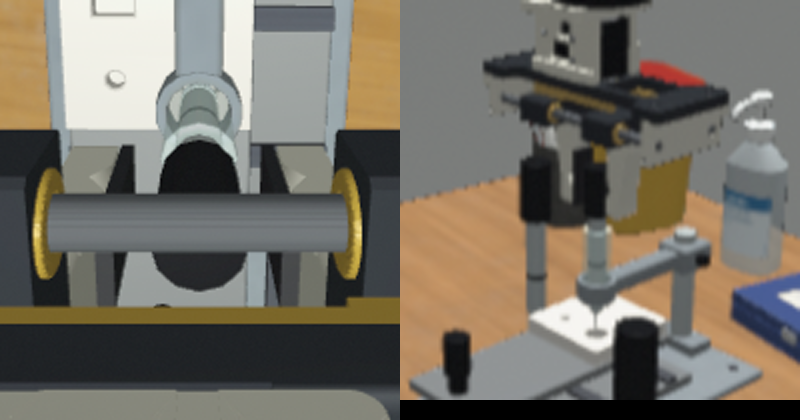

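The head at crop (199,230) is centred between the pads (inner edges about 130 and 268). The side view shows the needle over the wide round well at (598,335). Now I close gently.

Call:
drive_tool:
  increments:
    - [[-0.5,0,0,0,0],[-0.6,0,0,0,0],[-0.6,0,0,0,0],[-0.6,0,0,0,0]]
  squeeze: 5

```text
time_s: 12.8
tcp_pos: [0.6279, -0.0106, 0.1814]
eef_rot: [180.0, 0.0, 7.3]
contact_force: [1.2, -1.9, -0.0]
gripper_width: 0.0219
gripper_force: 5.0
```

Call:
drive_tool:
  increments:
    - [[-0.7,0,0,0,0],[-0.7,0,0,0,0],[-0.7,0,0,0,0]]
  squeeze: 5

```text
time_s: 13.18
tcp_pos: [0.6279, -0.0106, 0.1814]
eef_rot: [180.0, 0.0, 7.3]
contact_force: [0.3, -1.8, -0.7]
gripper_width: 0.0219
gripper_force: 5.0
```

Call:
drive_tool:
  increments:
    - [[-0.7,0,0,0,0],[-0.7,0,0,0,0],[-0.7,0,0,0,0]]
  squeeze: 12

```text
time_s: 13.55
tcp_pos: [0.628, -0.0106, 0.1814]
eef_rot: [180.0, 0.0, 7.3]
contact_force: [-0.2, -2.1, -0.4]
gripper_width: 0.0216
gripper_force: 12.0
```

Call:
drive_tool:
  increments:
    - [[-0.7,0,0.004,0,0],[-0.7,0,0.004,0,0],[-0.7,0,0.004,0,0]]
  squeeze: 15

```text
time_s: 13.92
tcp_pos: [0.628, -0.0108, 0.1814]
eef_rot: [-180.0, -0.0, 7.3]
contact_force: [0.6, -0.5, 0.8]
gripper_width: 0.0215
gripper_force: 15.0
```

Call:
drive_tool:
  increments:
    - [[-0.7,0,0,0,0],[-0.7,0,0,0,0]]
  squeeze: 15

```text
time_s: 14.18
tcp_pos: [0.628, -0.0108, 0.1814]
eef_rot: [-180.0, -0.0, 7.3]
contact_force: [0.8, -0.3, -0.2]
gripper_width: 0.0213
gripper_force: 15.0
```

Call:
drive_tool:
  increments:
    - [[-0.7,0,0,-0.02,0],[-0.7,0,0,-0.05,0],[-0.7,0,0,-0.08,0],[-0.7,0,0,-0.1,0],[-0.7,0,0,-0.12,0]]
  squeeze: 15

```text
time_s: 14.8
tcp_pos: [0.6279, -0.0109, 0.196]
eef_rot: [-180.0, -0.0, 7.3]
contact_force: [-0.6, 0.7, -1.5]
gripper_width: 0.0216
gripper_force: 15.0
```

Call:
drive_tool:
  increments:
    - [[-0.7,0,0,-0.04,0],[-0.7,0,0,-0.07,0],[-0.7,0,0,-0.1,0],[-0.7,0,0,-0.12,0],[-0.7,0,0,-0.13,0]]

```text
time_s: 15.42
tcp_pos: [0.628, -0.011, 0.2116]
eef_rot: [-180.0, -0.0, 7.3]
contact_force: [-1.1, 0.3, -1.1]
gripper_width: 0.0215
gripper_force: 15.0
```

Call:
drive_tool:
  increments:
    - [[-0.7,0,0,0,0],[-0.7,0,0,0,0],[-0.7,0,0,0,0],[-0.7,0,0,0,0]]

```text
time_s: 15.92
tcp_pos: [0.628, -0.011, 0.2113]
eef_rot: [180.0, 0.0, 7.3]
contact_force: [-0.6, 0.3, -1.2]
gripper_width: 0.0216
gripper_force: 15.0
```

Run:
```python
from h import *
s=r.get_state();print(s['time_s'],s['tcp_pos'],s['contact_force'],s['gripper_width'])
b,m=save('side','s5.png');t,mt=save('top','t5.png')
print(proj(m,[[.6265,-.011,z] for z in(.154,.195,.124)]))
o=np.zeros((600,800,3),np.uint8);o[:,:450]=cv2.resize(b[165:245,280:340],(450,600),interpolation=cv2.INTER_CUBIC);o[:400,450:]=cv2.resize(b,(350,262))[0:1].repeat(400,0)*0;cv2.imwrite('pics/c6.png',o[:,:450,::-1])
```

```text
15.925 [ 0.6279785  -0.01096808  0.2113424 ] [-0.63522552  0.26961841 -1.24088984] 0.021619851888163528
[[308.07879184 203.54786678]
 [308.29795625 187.87436873]
 [307.92321351 214.67401969]]
```

View pics/c6.png

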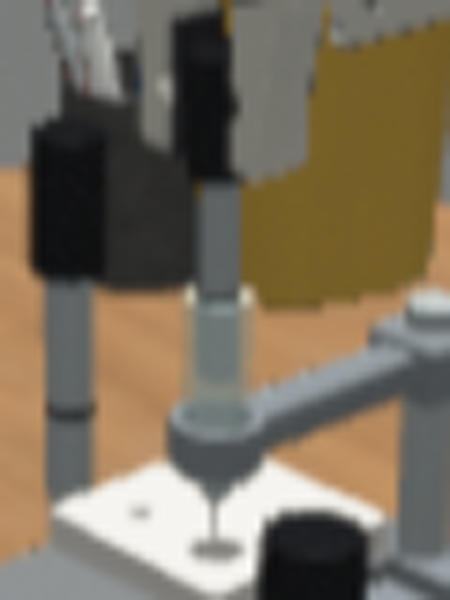

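The dark ring at (220,292) is level with the barrel rim, the needle is over the round well at (215,548), and the measured lift is 29.9 mm with no side force. Handing in.

```bash
python3 -c "
from plant import job
print(job.close_job())"
```

```text
the job is handed in; nothing more can be done
None
```

The dry run is done and handed in: the carrier paused over a second at the square well and was left at the round well. The piston is held 30 mm up with its ring at the rim, all at about 16 s on the robot's clock.

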